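# Hang the parts caddy on the battery bench rack

## Task

Take the parts caddy off the batteries by its bow handle and hang it by that handle on both prongs of the red twin hook under the wire shelf, keeping it roughly upright so that nothing spills. Lower it gently until the hook carries it before you let go, leave it hanging straight and still, and do not knock the rack or shift the other things on the bench.

Things in the scene. Friction and masses are not known exactly. Their poses are not given: they have to be found in the camera images.
- caddy: Yellow open parts caddy, 0.25 to 0.5 kg, standing on the battery bank. Tote 80 (x) by 120 (y) by 55 mm high with a rigid (not swinging) steel bow handle: uprights at y = +-56 mm carry a level bar along y, 10 mm in diameter, centre line 155 mm above the underside. Free length of bar inside the uprights: +-52 mm. Origin: centre of the underside. Alike both ways round (x and -x).
- caddy_grip (a point): Centre of the caddy's handle bar, 155 mm above the caddy's underside, in the middle of a black rubber sleeve 16 mm in diameter and 36 mm long. Axes as the caddy's.
- bank: Battery bank, fixed: two red batteries with black tops side by side along y in a black tubular cradle, 184 (x) by 170 (y) mm overall, flat top 102 mm above the bench, small terminals 8 mm higher along its +x edge. Origin: centre of the underside.
- rack: Hook rack, fixed to the bench; -x is its open front, towards the robot. Origin on the bench straight below the hook trough's middle. Foot plate x -40 to 130, y +-80, 10 mm high. Grey column 30 mm square, x 80 to 110, 460 mm high. On it a red clamp block (46 mm square, x 72 to 118, from 10 mm below to 30 mm above the trough's surface) carries the twin hook; wire shelf above.
- hook_middle (a point): Middle of the hook's trough if its clamp were at mid height, 220 mm up; axes as the rack's. The true setting is NOT measured: the trough's upper surface is 200 to 240 mm up (rigid under load): feel for it or look. Two red prongs, 8 mm round, at y +-36; level trough x -14 to 16, rising 12 mm to x 90; tips at x -26 reach 20 mm above the trough. A hung bar's centre is 5 mm above the trough.
- shelf_edge (a point): Middle of the front lower edge of the rigid black wire shelf over the hook, 440 mm above the bench; axes as the rack's. The shelf reaches 150 mm from here to +x and +-104 mm in y. An upright gripper does not fit under it above the hook; one leaning back towards -x by about 30 to 45 degrees does.
- spare: Bystander: loose spare red battery, 151 by 65 by 94 mm (terminals to 100 mm), 2.2 kg. Origin: centre of the underside.
- driver: Bystander: screwdriver with orange handle lying on the bench, about 200 mm long along its x.
- jar: Bystander: closed jar of terminal grease, 52 mm in diameter, 60 mm high. Origin: centre of the underside.
There are look-alikes about, which are no part of the job. What is shaped like the bank but turquoise is not meant.

How it is judged:
On the way, in this order (a step that is already met when the one before it is completed fails the run):
1. the caddy is held and lifted clear of the batteries (z of caddy in the frame of bank above 0.112 m and contact force between the fingers and caddy above 0.5 N and contact force between caddy and bank below 0.05 N), for 0.2 s.
2. with the handle bar in the hook's trough, the hook carries at least 1.2 N while the fingers still hold the caddy (contact force between caddy and rack above 1.2 N and contact force between the fingers and caddy above 0.5 N and x of caddy_grip in the frame of rack between -0.022 and 0.04 m and z of caddy_grip in the frame of rack between 0.19 and 0.265 m), for 0.15 s.
At the end, for the whole second after the job is handed in: The caddy hangs by its bar on the rack's hook: bar centre -22 to 40 mm in rack x, within 22 mm in y, 190 to 265 mm above the bench, within 0.3 rad of square to the prongs, 0.2 rad of upright, carried by the rack (over 1.2 N) and still (under 0.03 m/s and 0.4 rad/s) (x of caddy_grip in the frame of rack between -0.022 and 0.04 m and y of caddy_grip in the frame of rack between -0.022 and 0.022 m and z of caddy_grip in the frame of rack between 0.19 and 0.265 m and angle between the y axis of caddy and the y axis of rack, either way round below 0.3 rad and angle between caddy's own z axis and vertical below 0.2 rad and contact force between caddy and rack above 1.2 N and linear speed of caddy below 0.03 m/s and angular speed of caddy below 0.4 rad/s); the robot touches nothing.
It fails at once if the caddy tips more than 0.6 rad from upright (angle between caddy's own z axis and vertical above 0.6 rad).
It fails at once if the caddy strikes or presses the rack with more than 35 N (contact force between caddy and rack above 35 N).
It fails at once if the robot knocks the rack with more than 20 N (contact force between the arm and rack above 20 N).
It fails at once if the spare battery, screwdriver or jar is shifted by more than 20 mm (distance of any of spare, driver, jar from where it was at the start of the episode above 0.02 m).
It also fails if it takes over 58 s, if anything falls off the work surface, if the arm or the gripper's body presses on something with over 40 N, if the wrist force passes 120 N, or if a joint passes its speed limit or range.

## Robot

A 6-joint arm with a two-finger parallel gripper is mounted at the origin on the work surface. World frame = base frame: x ahead of the robot, y to its left, z up, the work surface at z = 0. Lengths are in m, angles in rad, forces in N, time in s.
With the tool pointing down it reaches from about 0.425 to 0.95 m from the base axis. Payload 3.5 kg.
Tool frame: the origin (TCP) lies at the very end of the fingers, on their centre line; the grasp point (between the pads) lies 19 mm behind it; z points along the fingers, y is the line along which they close (so a half turn about z gives the same grasp; the last joint's range is limited). The gripper opens to 85 mm and grips with 20 to 120 N. Pads are 22 mm wide; open, the fingers measure 114 mm over their backs; the gripper's body (76 mm by 85 mm) begins 54 mm behind the grasp point. The pads swing forward as they close: fully open they stand 13 mm farther back than shut.
Start: joints at [0.976, 0.286, 1.577, -0, 1.279, -0.15], TCP at [0.29, 0.609, 0.231] pointing down, gripper open.
Joint ranges: [-2.77, 2.77], [-0.9, 2.22], [0.21, 2.48], [-1.53, 4.67], [0.24, 2.81], [-2.84, 2.84]. Speed limits (rad/s): [2.79, 2.79, 3.14, 3.14, 3.14, 3.14].

## Interface

Orientations are given as a unit quaternion [x, y, z, w].
In Python, from plant import get_state, read_camera, sign_off, recognise gives the robot as it stands.
- The arm moves only by the tool arm_command, never from a script. Its argument "steps" is a list of rows, each an object with "translation": the shift along the tool's x, y, z scaled (see below), a list of three; "twist": the turn, a rotation vector about the tool's x, y, z scaled (see below), a list of three; "fingers": the opening, from -1 (shut) to 1 (fully open). In form: [{"translation": [x, y, z], "twist": [rx, ry, rz], "fingers": fingers}, ...]. A call has 1 to 5 rows; each row is the pose to reach, as a shift and turn from the pose commanded when the call began, along the tool's axes at that moment; what a row does not reach only later rows make up. The controller multiplies each number of a shift by 75 cm and each number of a turn by 60 degrees. A row lasts 1/8 s, in which the tool goes at most 62.5 mm and 10.7 degrees, less where a joint would pass 70% of its speed; a pose out of reach is approached as far as the arm can. A call with a number of a shift or a turn outside -1 to 1 is refused whole. A call with a gripper value outside its range is refused whole. The fingers move at their own pace and stop on an object; "grip_force" is the grip in N (left out, the last holds). Time passes only in rows, so rows that repeat a pose let the fingers close. It gives the time, the measured TCP pose, the force, the opening and the grip force at its end, in the units of the state.
- get_state(): the state, without advancing time (a new reading comes with each control period).
- read_camera(name): name is "scene" or "top" or "wrist"; returns a dict with "pixels" (420x560x3 uint8, red, green, blue), "K" (3x3 intrinsics, pixels), "R" (3x3) and "t" (3): a world point X has camera coordinates R X + t; the wrist camera has in their place "T_tool_cam" (4x4, takes a point from camera to tool coordinates, whose origin is the TCP and whose axes are the flange's). Camera axes: x right, y down, z forward; pixel columns grow to the right and rows downward; lengths in m; the calibration is good to about 2 mm. A picture is of the moment at which its call begins: read the wrist's pose just before it. There is no depth.
- sign_off(): hands the job in; it is judged then, once.
Trained networks look in a picture, given as the dict that the camera call returned (one of the last four; its "shot" number tells which), for a name from the list of things; names that differ only in an ending like _2 or _b are one class to them, and where a whole thing is asked for, a point or a joint stands for the part that bears it (a point fixed in the world has none). Each returns a list of dicts, best first, with "conf" (0 to 1); they miss things now and then, are a little off and sometimes report something else, mostly with a low value. They report only what shows in the picture. A call takes as long as a camera call. They do not tell look-alikes from the thing itself.
- recognise(picture, query): "point" ([row, column] in pixels, amid what is visible of it).
The state is a dict: "time": time; "qpos": joint angles; "dq": joint speeds; "joint_efforts": joint torques, N m; "eef_pos": TCP position; "tcp_rot": TCP orientation; "contact_force": force on the tool from outside, world axes, zero at the start; "wrist_torque": the same for the moment, N m; "opening": opening from 0.0 (shut) to 1.0 (fully open); "finger_force": force on a finger pad.
Only numpy, scipy, OpenCV 4.12 (cv2) and the standard library are available. Lean on these libraries where they do the work, as an engineer would, in place of code of your own. Each camera call takes 0.05 s, during which the arm holds its last target. There are 200 camera calls.

## Working session

There is one attempt and no reset: what is moved stays moved. The work goes in short steps, Python scripts to look and compute and a tool call to move; the robot and the scene stay as the last step left them, time stands still between calls to the robot, and variables do not carry over. Pictures are saved under pics/ and viewed, at most 10 in all, crops included, and the job is handed in when it is done.

Besides the shell and the picture viewer there is one more tool, called after "Request:" in YAML: its name, and indented under it one key for each argument. arm_command: Moves the arm, as the interface text tells. Shifts and turns lie within -1 to 1; 1 stands for 75 cm of shift or 60 degrees of turn. Its arguments: {"type":"object","properties":{"steps":{"type":"array"},"grip_force":{"type":"number"}},"required":["steps"]}

```bash
mkdir -p pics && cat > h.py <<'E'
import numpy as np, cv2
from plant import get_state, read_camera, sign_off, recognise
from scipy.spatial.transform import Rotation as Rn
def save(p,n): cv2.imwrite('pics/'+n, p['pixels'][...,::-1])
def cam(p,st=None):
    if 'T_tool_cam' in p:
        T=np.eye(4);T[:3,:3]=Rn.from_quat(st['tcp_rot']).as_matrix();T[:3,3]=st['eef_pos']
        M=np.linalg.inv(T@p['T_tool_cam']);return np.array(p['K']),M[:3,:3],M[:3,3]
    return np.array(p['K']),np.array(p['R']),np.array(p['t'])
def onplane(c,row,col,z):
    K,R,t=c;d=R.T@np.linalg.inv(K)@[col,row,1];o=-R.T@t
    return o+d*(z-o[2])/d[2]
def proj(c,X):
    K,R,t=c;q=K@(R@np.asarray(X,float)+t);return q[1]/q[2],q[0]/q[2]
def tri(obs):
    A=[];b=[]
    for c,r,cc in obs:
        K,R,t=c;P=K@np.c_[R,t]
        for v in (cc*P[2]-P[0],r*P[2]-P[1]): A.append(v[:3]);b.append(-v[3])
    return np.linalg.lstsq(np.array(A),np.array(b),rcond=None)[0]
E
python3 - <<'E'
from h import *
s=get_state();print(s)
for n in('scene','top'):
    p=read_camera(n);save(p,n+'0.png');c=cam(p);print(n,-c[1].T@c[2])
    for q in('caddy','caddy_grip','bank','rack','spare','driver','jar'):
        print(q,[(np.round(o['point']),round(o['conf'],2)) for o in recognise(p,q)[:4]])
E
```

```text
{'time': 0.0, 'qpos': array([ 9.75981909e-01,  2.87172178e-01,  1.57816925e+00, -2.76178937e-05,
        1.27855838e+00, -1.50001564e-01]), 'dq': array([-2.04916375e-03, -5.36320509e-05,  1.29967424e-03,  1.53535184e-03,
       -1.15627582e-03,  2.46335641e-03]), 'joint_efforts': array([ 3.68556484e-04, -4.05988812e+01, -2.92620510e+01, -2.88636886e-05,
        5.82474255e-03,  2.80712136e-06]), 'eef_pos': array([0.29006012, 0.60878621, 0.22994701]), 'tcp_rot': array([ 2.20573373e-01,  9.75369702e-01, -1.07931382e-03, -4.07427179e-04]), 'contact_force': array([0.47089563, 0.40796977, 0.18595951]), 'wrist_torque': array([-0.00783634,  0.0037843 ,  0.04555538]), 'finger_force': 0.0, 'opening': 0.9961013289236947}
scene [ 1.37445112 -0.10181733  0.86966991]
caddy [(array([276., 209.]), 0.65)]
caddy_grip []
bank [(array([322., 213.]), 0.92), (array([221., 175.]), 0.67)]
rack [(array([262., 408.]), 0.9)]
spare [(array([372., 308.]), 0.84)]
driver [(array([259., 289.]), 0.8)]
jar [(array([372., 307.]), 0.6), (array([324., 212.]), 0.5)]
top [ 0.26966545 -0.0384916   1.27175438]
caddy [(array([184., 327.]), 0.85)]
caddy_grip [(array([185., 324.]), 0.69)]
bank [(array([301., 380.]), 0.67), (array([203., 315.]), 0.59)]
rack [(array([158., 183.]), 0.78)]
spare [(array([151., 254.]), 0.81)]
driver [(array([269., 262.]), 0.55)]
jar [(array([199., 250.]), 0.66)]
```

View pics/scene0.png

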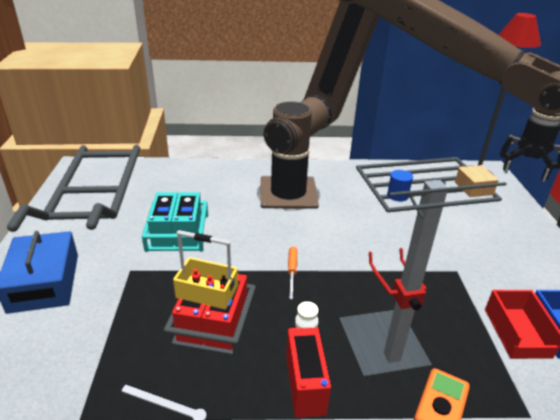

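View pics/top0.png

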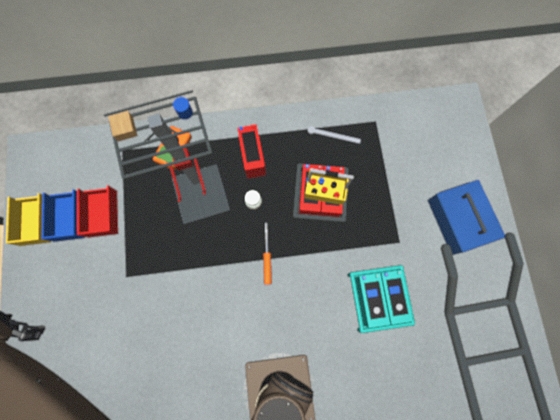

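Candidates for the caddy are the yellow tote with a steel bow on the red bank (scene 276,209; top 184,327), the blue box with a handle (scene 270,38; top 215,465), and the yellow bin (top 220,25). For the bank they are the red one (scene 322,213) and the turquoise one (scene 221,175). By the description I choose the yellow tote on the red bank. Next is a close crop of it and of the hook.

```bash
python3 - <<'E'
from h import *
S=cv2.imread('pics/scene0.png');T=cv2.imread('pics/top0.png')
f=lambda I,r,c,h,w:cv2.resize(I[r:r+h,c:c+w],(400,300),interpolation=cv2.INTER_CUBIC)
cv2.imwrite('pics/crop.png',np.vstack([np.hstack([f(S,220,150,75,100),f(S,180,340,150,200)]),np.hstack([f(T,150,280,75,100),f(T,85,100,150,200)])]))
E
```

```text
(no output)
```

View pics/crop.png

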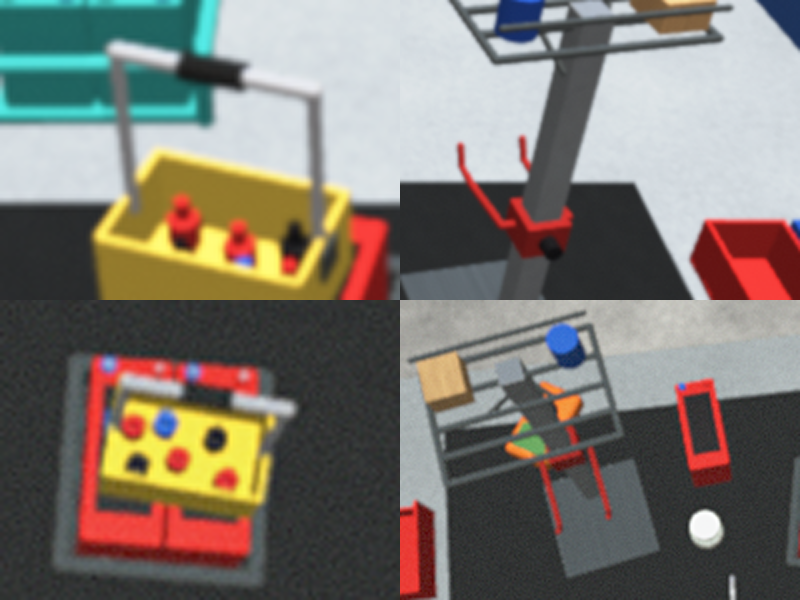

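The crop confirms the yellow tote with its steel bow and black sleeve on the red bank. The bar ends are at scene (232,178) and (243,229) and top (177,353) and (171,310). The hook tips are at scene (253,370) and (249,401) and top (193,204) and (200,180). The orange tool is behind the rack.

```bash
python3 - <<'E'
from h import *
S=cam(read_camera('scene'));T=cam(read_camera('top'))
P={}
for n,a,b in [('bar-',(232,178),(177,353)),('bar+',(243.5,229.5),(171,310)),('sleeve',(237.5,202.8),(173.5,332)),('tip-',(253,370),(193.5,204)),('tip+',(249,401),(200,180))]:
    X=P[n]=tri([(S,*a),(T,*b)]);print(n,X.round(4),np.round(np.r_[proj(S,X)]-a,1),np.round(np.r_[proj(T,X)]-b,1))
for n,a,z in [('foot+',(222,184),.01),('foot-',(209,229),.01),('shelf+',(177.5,125),.44),('shelf-',(152.5,211),.44)]:
    P[n]=onplane(T,*a,z);print(n,P[n].round(4))
for n in('bar','tip','foot','shelf'):
    d=P[n+'+']-P[n+'-'];print(n,np.linalg.norm(d).round(4),'yaw of y axis',np.degrees(np.arctan2(-d[0],d[1])).round(1),((P[n+'+']+P[n+'-'])/2).round(4))
for q,r,c,z in(('jar',199,253,.06),('driver',269,266,.02),('spare',151,252,.1)):print(q,onplane(T,r,c,z).round(3))
E
```

```text
bar- [ 0.5661 -0.2733  0.2587] [-0.1 -0.3] [ 0.1 -0.3]
bar+ [ 0.5992 -0.1612  0.2541] [0.  0.3] [-0.   0.4]
sleeve [ 0.5835 -0.2186  0.2576] [-0. -0.] [ 0.  -0.1]
tip- [0.582  0.1416 0.2155] [-0.  0.] [0. 0.]
tip+ [0.571  0.2109 0.2179] [ 0.1 -0.5] [-0.1 -0.5]
foot+ [0.5533 0.2499 0.01  ]
foot- [0.5791 0.098  0.01  ]
shelf+ [0.5744 0.2762 0.44  ]
shelf- [0.6104 0.0801 0.44  ]
bar 0.117 yaw of y axis -16.4 [ 0.5826 -0.2172  0.2564]
tip 0.0703 yaw of y axis 9.0 [0.5765 0.1762 0.2167]
foot 0.1541 yaw of y axis 9.6 [0.5662 0.174  0.01  ]
shelf 0.1994 yaw of y axis 10.4 [0.5924 0.1782 0.44  ]
jar [0.59  0.013 0.06 ]
driver [ 0.366 -0.002  0.02 ]
spare [ 0.739 -0.003  0.1  ]
```

```bash
cat >> h.py <<'E'
def goal(bar,yaw,lean,off=.018):
    y,l=np.radians([yaw,lean]);c,s=np.cos(l),np.sin(l)
    R=Rn.from_euler('z',y).as_matrix()@np.array([[0,c,s],[1,0,0],[0,s,-c]])
    return np.array(bar)+off*R[:,2],R
def delta(bar,yaw,lean,off=.018):
    st=get_state();R0=Rn.from_quat(st['tcp_rot']).as_matrix();p,R=goal(bar,yaw,lean,off)
    print('shift',np.round(R0.T@(p-st['eef_pos'])/.75,3).tolist(),'twist',np.round(Rn.from_matrix(R0.T@R).as_rotvec()/np.radians(60),3).tolist())
def where():
    st=get_state();R=Rn.from_quat(st['tcp_rot']).as_matrix();b=st['eef_pos']-.018*R[:,2]
    print('t',round(st['time'],2),'bar',b.round(4),'lean',np.degrees(np.arctan2(R[2,1],-R[2,2])).round(1),'yaw',np.degrees(np.arctan2(-R[0,0],R[1,0])).round(1),'F',st['contact_force'].round(2),'open',round(st['opening'],3),'ff',round(st['finger_force'],1))
    r=np.radians(9.7);d=b-[.603,.180,0];print('rackframe',np.round([d[0]*np.cos(r)+d[1]*np.sin(r),-d[0]*np.sin(r)+d[1]*np.cos(r),d[2]],4))
E
python3 -c "
from h import *
where();delta([.41,.2,.36],20,0)"
```

```text
t 0.9 bar [0.2904 0.6093 0.2493] lean 0.0 yaw 64.5 F [-0.23 -0.29 -0.29] open 1.002 ff 0.0
rackframe [-0.2358  0.4759  0.2493]
shift [-0.379, -0.424, -0.148] twist [0.0, 0.0, 0.742]
```

Request:
arm_command:
  steps:
    - {"translation": [-0.379, -0.424, -0.148], "twist": [0, 0, 0.74], "fingers": 1}
    - {"translation": [-0.379, -0.424, -0.148], "twist": [0, 0, 0.74], "fingers": 1}
    - {"translation": [-0.379, -0.424, -0.148], "twist": [0, 0, 0.74], "fingers": 1}
    - {"translation": [-0.379, -0.424, -0.148], "twist": [0, 0, 0.74], "fingers": 1}
    - {"translation": [-0.379, -0.424, -0.148], "twist": [0, 0, 0.74], "fingers": 1}

```text
time: 1.52
eef_pos: [0.3755, 0.3173, 0.3108]
tcp_rot: [0.573, 0.819, 0.0, 0.0]
contact_force: [0.9, -0.0, 0.5]
opening: 1.003
finger_force: 0.0
```

```bash
python3 -c "
from h import *
where();delta([.47,-.18,.40],-16.4,10)"
```

```text
t 1.52 bar [0.3755 0.3173 0.3288] lean 0.1 yaw 20.0 F [ 0.85 -0.01  0.5 ] open 1.003 ff 0.0
rackframe [-0.2011  0.1736  0.3288]
shift [-0.669, -0.105, -0.095] twist [-0.16, -0.053, 0.606]
```

Request:
arm_command:
  steps:
    - {"translation": [-0.669, -0.105, -0.095], "twist": [-0.16, -0.053, 0.606], "fingers": 1}
    - {"translation": [-0.669, -0.105, -0.095], "twist": [-0.16, -0.053, 0.606], "fingers": 1}
    - {"translation": [-0.669, -0.105, -0.095], "twist": [-0.16, -0.053, 0.606], "fingers": 1}
    - {"translation": [-0.669, -0.105, -0.095], "twist": [-0.16, -0.053, 0.606], "fingers": 1}
    - {"translation": [-0.669, -0.105, -0.095], "twist": [-0.16, -0.053, 0.606], "fingers": 1}

```text
time: 2.15
eef_pos: [0.4351, 0.0139, 0.3543]
tcp_rot: [0.797, 0.597, 0.053, 0.07]
contact_force: [1.3, 0.9, -0.2]
opening: 0.995
finger_force: 0.0
```

```bash
python3 -c "
from h import *
where();print(get_state()['qpos'].round(2));delta([.5,-.19,.36],-16.4,38)"
```

```text
t 2.15 bar [0.4321 0.0148 0.372 ] lean 10.1 yaw -16.3 F [ 1.28  0.9  -0.15] open 0.995 ff 0.0
rackframe [-0.1963 -0.1341  0.372 ]
[-0.19 -0.44  2.05 -0.02  1.36  0.09]
shift [-0.237, 0.17, 0.042] twist [-0.466, -0.001, 0.001]
```

Request:
arm_command:
  steps:
    - {"translation": [-0.24, 0.17, 0.042], "twist": [-0.466, 0, 0], "fingers": 1}
    - {"translation": [-0.24, 0.17, 0.042], "twist": [-0.466, 0, 0], "fingers": 1}
    - {"translation": [-0.24, 0.17, 0.042], "twist": [-0.466, 0, 0], "fingers": 1}
    - {"translation": [-0.24, 0.17, 0.042], "twist": [-0.466, 0, 0], "fingers": 1}
    - {"translation": [-0.24, 0.17, 0.042], "twist": [-0.466, 0, 0], "fingers": 1}

```text
time: 2.78
eef_pos: [0.5101, -0.1962, 0.3439]
tcp_rot: [0.758, 0.566, 0.194, 0.26]
contact_force: [-0.2, 0.6, -0.3]
opening: 1.002
finger_force: 0.0
```

```bash
python3 -c "
from h import *
where();print(get_state()['qpos'].round(2))
st=get_state();p=read_camera('wrist');save(p,'w1.png');c=cam(p,st)
print(recognise(p,'caddy_grip'))
for X in([.5661,-.2733,.257],[.5992,-.1612,.257],[.5835,-.2186,.257]):print(proj(c,X))
delta([.5835,-.2186,.257],-16.4,38)"
```

```text
t 2.77 bar [ 0.4995 -0.1931  0.3581] lean 37.8 yaw -16.6 F [-0.21  0.6  -0.28] open 1.002 ff 0.0
rackframe [-0.1648 -0.3503  0.3581]
[-0.66 -0.42  2.14  0.31  0.82 -0.51]
[{'point': [187.7, 228.4], 'conf': 0.69}]
(np.float64(264.16054613736696), np.float64(281.55254932089565))
(np.float64(143.43573518917867), np.float64(282.3573586386899))
(np.float64(208.85184334777878), np.float64(282.918433873399))
shift [-0.004, 0.01, 0.179] twist [-0.002, -0.0, 0.001]
```

View pics/w1.png

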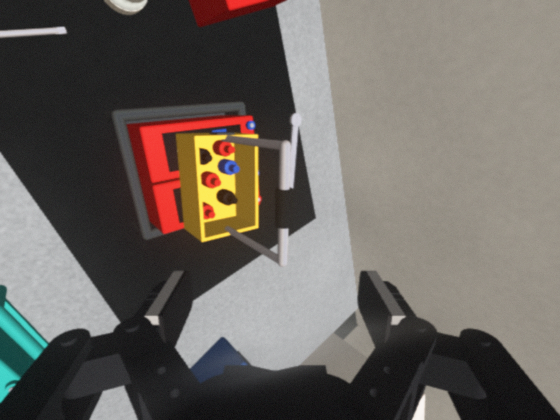

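The wrist view agrees with the estimate: bar ends at (145,287) and (262,283), sleeve at (208,284), against a predicted (209,283). Its yaw is about 2° more negative. I'll approach along the tool axis.

Request:
arm_command:
  steps:
    - {"translation": [-0.004, 0.01, 0.06], "twist": [0, 0.012, 0.025], "fingers": 1}
    - {"translation": [-0.004, 0.01, 0.12], "twist": [0, 0.012, 0.025], "fingers": 1}
    - {"translation": [-0.004, 0.01, 0.15], "twist": [0, 0.012, 0.025], "fingers": 1}
    - {"translation": [-0.004, 0.01, 0.17], "twist": [0, 0.012, 0.025], "fingers": 1}
    - {"translation": [-0.004, 0.01, 0.179], "twist": [0, 0.012, 0.025], "fingers": 1}

```text
time: 3.5
eef_pos: [0.5949, -0.2209, 0.2432]
tcp_rot: [0.763, 0.559, 0.203, 0.254]
contact_force: [-0.3, 0.1, -0.3]
opening: 1.002
finger_force: 0.0
```

```bash
python3 -c "
from h import *
st=get_state();p=read_camera('wrist');save(p,'w2.png');where();delta([.5835,-.2186,.257],-18,38)"
```

```text
t 3.55 bar [ 0.5842 -0.2183  0.257 ] lean 37.9 yaw -17.0 F [-0.47 -0.83  0.34] open 0.999 ff 0.0
rackframe [-0.0857 -0.3895  0.257 ]
shift [-0.001, -0.001, -0.0] twist [-0.002, -0.029, -0.002]
```

View pics/w2.png

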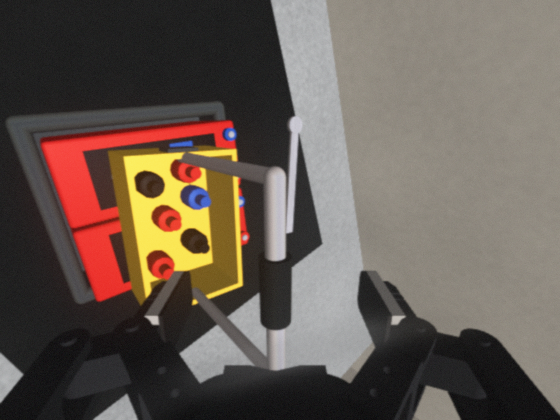

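The sleeve at (293,275) is midway between the pads (columns about 185 and 365) and square to them. I'll close.

Request:
arm_command:
  steps:
    - {"translation": [0, 0, 0], "twist": [0, 0, 0], "fingers": -1}
    - {"translation": [0, 0, 0], "twist": [0, 0, 0], "fingers": -1}
    - {"translation": [0, 0, 0], "twist": [0, 0, 0], "fingers": -1}
    - {"translation": [0, 0, 0], "twist": [0, 0, 0], "fingers": -1}
    - {"translation": [0, 0, 0], "twist": [0, 0, 0], "fingers": -1}
  grip_force: 40

```text
time: 4.18
eef_pos: [0.5946, -0.222, 0.2438]
tcp_rot: [0.763, 0.559, 0.203, 0.254]
contact_force: [-1.4, 1.7, 2.9]
opening: 0.17
finger_force: 39.0
```

```bash
python3 -c "
from h import *
where();delta([.5842,-.2183,.272],-17,38);delta([.5842,-.2183,.32],-17,38)"
```

```text
t 4.17 bar [ 0.5839 -0.2191  0.258 ] lean 37.9 yaw -17.1 F [-1.39  1.67  2.94] open 0.17 ff 39.0
rackframe [-0.0861 -0.3902  0.258 ]
shift [0.001, 0.012, -0.015] twist [-0.001, -0.018, -0.016]
shift [0.003, 0.051, -0.065] twist [-0.001, -0.018, -0.016]
```

Request:
arm_command:
  steps:
    - {"translation": [0, 0.006, -0.008], "twist": [0, 0, 0], "fingers": -1}
    - {"translation": [0, 0.014, -0.018], "twist": [0, 0, 0], "fingers": -1}
    - {"translation": [0, 0.026, -0.033], "twist": [0, 0, 0], "fingers": -1}
    - {"translation": [0, 0.04, -0.05], "twist": [0, 0, 0], "fingers": -1}
    - {"translation": [0, 0.051, -0.065], "twist": [0, 0, 0], "fingers": -1}

```text
time: 4.8
eef_pos: [0.5945, -0.2237, 0.3072]
tcp_rot: [0.763, 0.559, 0.203, 0.255]
contact_force: [0.6, -0.0, -3.4]
opening: 0.171
finger_force: 39.2
```

```bash
python3 -c "
from h import *
where();delta([.50,-.10,.335],0,38);delta([.47,.1,.33],9.7,38)"
```

```text
t 4.8 bar [ 0.5838 -0.2208  0.3214] lean 38.0 yaw -17.1 F [ 0.55 -0.02 -3.41] open 0.171 ff 39.2
rackframe [-0.0864 -0.3918  0.3214]
shift [0.125, -0.113, -0.107] twist [0.003, 0.156, -0.239]
shift [0.371, -0.213, -0.169] twist [0.005, 0.256, -0.366]
```

```bash
python3 -c "
from h import *
delta([.514,.165,.31],9.7,38)"
```

```text
shift [0.47, -0.207, -0.127] twist [0.005, 0.256, -0.366]
```

Request:
arm_command:
  steps:
    - {"translation": [0.02, -0.009, -0.005], "twist": [0, 0.011, -0.016], "fingers": -1}
    - {"translation": [0.05, -0.022, -0.013], "twist": [0, 0.027, -0.039], "fingers": -1}
    - {"translation": [0.085, -0.037, -0.023], "twist": [0, 0.046, -0.066], "fingers": -1}
    - {"translation": [0.125, -0.055, -0.034], "twist": [0, 0.068, -0.097], "fingers": -1}
    - {"translation": [0.165, -0.073, -0.045], "twist": [0, 0.09, -0.128], "fingers": -1}

```text
time: 5.42
eef_pos: [0.5681, -0.0834, 0.2995]
tcp_rot: [0.713, 0.621, 0.221, 0.239]
contact_force: [0.2, 1.0, -4.7]
opening: 0.167
finger_force: 39.2
```

```bash
python3 -c "
from h import *
where();delta([.514,.165,.31],9.7,38)"
```

```text
t 5.42 bar [ 0.5571 -0.0822  0.3137] lean 37.9 yaw -7.5 F [ 0.16  1.01 -4.73] open 0.167 ff 39.2
rackframe [-0.0895 -0.2507  0.3137]
shift [0.323, -0.086, -0.053] twist [0.002, 0.163, -0.237]
```

Request:
arm_command:
  steps:
    - {"translation": [0.045, -0.012, -0.007], "twist": [0, 0.023, -0.033], "fingers": -1}
    - {"translation": [0.09, -0.024, -0.015], "twist": [0, 0.046, -0.066], "fingers": -1}
    - {"translation": [0.135, -0.036, -0.022], "twist": [0, 0.068, -0.099], "fingers": -1}
    - {"translation": [0.175, -0.047, -0.029], "twist": [0, 0.089, -0.129], "fingers": -1}
    - {"translation": [0.205, -0.055, -0.034], "twist": [0, 0.104, -0.151], "fingers": -1}

```text
time: 6.05
eef_pos: [0.5403, 0.0754, 0.2968]
tcp_rot: [0.648, 0.688, 0.24, 0.221]
contact_force: [0.6, -0.0, -3.6]
opening: 0.175
finger_force: 39.2
```

```bash
python3 -c "
from h import *
where();delta([.514,.165,.31],9.7,38)"
```

```text
t 6.05 bar [0.5292 0.0747 0.3109] lean 38.1 yaw 3.5 F [ 0.64 -0.03 -3.61] open 0.175 ff 39.2
rackframe [-0.0905 -0.0914  0.3109]
shift [0.123, -0.011, -0.006] twist [0.001, 0.059, -0.085]
```

Request:
arm_command:
  steps:
    - {"translation": [0.035, -0.003, -0.002], "twist": [0, 0.017, -0.024], "fingers": -1}
    - {"translation": [0.07, -0.006, -0.003], "twist": [0, 0.034, -0.048], "fingers": -1}
    - {"translation": [0.1, -0.009, -0.005], "twist": [0, 0.048, -0.07], "fingers": -1}
    - {"translation": [0.117, -0.011, -0.006], "twist": [0, 0.056, -0.081], "fingers": -1}
    - {"translation": [0.123, -0.011, -0.006], "twist": [0, 0.059, -0.085], "fingers": -1}

```text
time: 6.68
eef_pos: [0.5268, 0.1653, 0.2966]
tcp_rot: [0.61, 0.722, 0.249, 0.211]
contact_force: [0.5, -0.8, -5.1]
opening: 0.17
finger_force: 39.2
```

```bash
python3 -c "
from h import *
where();st=get_state();p=read_camera('wrist');w=cam(p,st);s=read_camera('scene');t=read_camera('top')
S=s['pixels'][150:330,300:540,::-1];T=t['pixels'][85:235,90:290,::-1];W=p['pixels'][...,::-1]
f=lambda I,w,h:cv2.resize(I,(w,h),interpolation=cv2.INTER_CUBIC)
cv2.imwrite('pics/c2.png',np.hstack([np.vstack([f(S,400,300),f(T,400,300)]),np.vstack([f(W,400,300),np.zeros((300,400,3),np.uint8)])]))
for y in(-.036,.036):
  r=np.radians(9.7);a,b=-.026,y;print(proj(w,[.603+a*np.cos(r)-b*np.sin(r),.18+a*np.sin(r)+b*np.cos(r),.22]))
delta([.603,.18,.29],9.7,38)"
```

```text
t 6.67 bar [0.5158 0.1635 0.3108] lean 38.2 yaw 9.6 F [ 0.49 -0.76 -5.15] open 0.17 ff 39.2
rackframe [-0.0887 -0.0016  0.3108]
(np.float64(253.0306840911051), np.float64(267.5206609053724))
(np.float64(172.97038183719164), np.float64(266.7087019562136))
shift [0.004, 0.074, 0.095] twist [0.004, 0.003, -0.002]
```

View pics/c2.png

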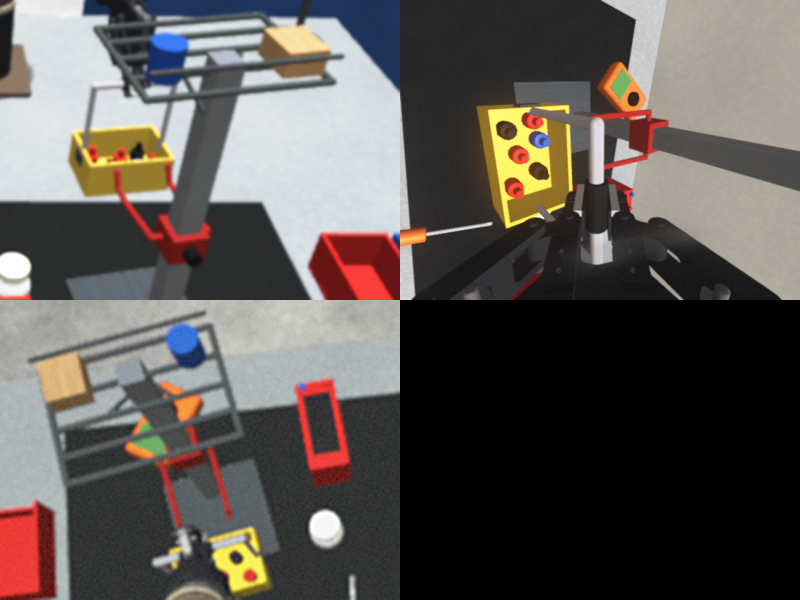

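The caddy hangs upright in front of the hook and below the shelf. In the wrist view (full resolution) the prongs run at rows of about 161 and 231 between columns 287 and 350. I'll check these against the projection.

```bash
python3 -c "
from h import *
st=get_state();p=read_camera('wrist');save(p,'w3.png');w=cam(p,st);r=np.radians(9.7)
for x,z in((.0,.20),(.04,.206),(.066,.209)):
 for b in(-.036,.036):
  print(x,b,np.round(proj(w,[.603+x*np.cos(r)-b*np.sin(r),.18+x*np.sin(r)+b*np.cos(r),z]),1))
W=p['pixels'];m=((W[...,0]>120)&(W[...,1]<60)&(W[...,2]<60))
for c in range(285,360,8):
  v=np.where(m[130:260,c])[0]+130;print(c,v[0] if len(v) else '',v.tolist())
"
```

```text
0.0 -0.036 [237.1 275.4]
0.0 0.036 [164.6 275.3]
0.04 -0.036 [229.5 308.6]
0.04 0.036 [161.1 311.2]
0.066 -0.036 [224.7 327.4]
0.066 0.036 [159.  331.4]
285 158 [158, 159, 160, 161, 162, 163, 164, 165]
293 137 [137, 138, 140, 157, 158, 159, 160, 161, 162, 163, 164, 227, 228, 229, 230, 233]
301 147 [147, 148, 156, 157, 158, 159, 160, 161, 162, 163, 226, 227, 228]
309 155 [155, 156, 157, 158, 159, 160, 161, 224, 225, 226, 227, 257]
317 155 [155, 156, 157, 158, 159, 160, 161, 162, 163, 222, 223, 225, 226]
325 155 [155, 156, 157, 158, 159, 160, 167, 221, 223, 224]
333 154 [154, 155, 156, 157, 158, 159, 219, 220, 221, 222]
341 153 [153, 154, 155, 156, 157, 158, 214, 215, 216, 217, 218, 219, 220]
349 154 [154, 155, 156, 157, 158, 159, 162, 163, 164, 165, 166, 167, 168, 172, 173, 174, 175, 176, 177, 178, 179, 180, 181, 182, 183, 184, 185, 186, 187, 188, 189, 190, 191, 192, 193, 194, 195, 196, 197, 198, 199, 200, 201, 202, 203, 204, 205, 206, 207, 208, 209, 210, 211]
357 170 [170, 171, 172, 173, 174, 175, 176, 177, 208, 209]
```

```bash
python3 -c "
from h import *
where();delta([.6086,.183,.285],9.7,38)"
```

```text
t 6.88 bar [0.5169 0.1621 0.3116] lean 38.2 yaw 9.5 F [ 0.22  0.07 -3.49] open 0.173 ff 39.1
rackframe [-0.0879 -0.0032  0.3116]
shift [0.008, 0.076, 0.105] twist [0.004, 0.004, -0.002]
```

Request:
arm_command:
  steps:
    - {"translation": [0.002, 0.012, 0.016], "twist": [0, 0, 0], "fingers": -1}
    - {"translation": [0.004, 0.03, 0.041], "twist": [0, 0, 0], "fingers": -1}
    - {"translation": [0.006, 0.05, 0.069], "twist": [0, 0, 0], "fingers": -1}
    - {"translation": [0.008, 0.066, 0.091], "twist": [0, 0, 0], "fingers": -1}
    - {"translation": [0.008, 0.076, 0.105], "twist": [0, 0, 0], "fingers": -1}

```text
time: 7.5
eef_pos: [0.62, 0.1848, 0.2703]
tcp_rot: [0.611, 0.721, 0.249, 0.212]
contact_force: [-0.6, -0.6, -4.0]
opening: 0.17
finger_force: 39.2
```

```bash
python3 -c "
from h import *
where();st=get_state();p=read_camera('wrist');s=read_camera('scene');t=read_camera('top')
S=s['pixels'][180:300,340:500,::-1];T=t['pixels'][100:220,120:280,::-1];W=p['pixels'][80:320,180:500,::-1]
f=lambda I:cv2.resize(I,(400,300),interpolation=cv2.INTER_CUBIC)
cv2.imwrite('pics/c3.png',np.hstack([np.vstack([f(S),f(T)]),np.vstack([f(W),np.zeros((300,400,3),np.uint8)])]))
c=cam(s);r=np.radians(9.7)
b=st['eef_pos']-.018*Rn.from_quat(st['tcp_rot']).as_matrix()[:,2]
for y in(-.052,-.036,.036,.052):print('bar at',y,np.round(proj(c,b+y*np.array([-np.sin(r),np.cos(r),0])),1))
"
```

```text
t 7.5 bar [0.609  0.183  0.2845] lean 38.2 yaw 9.4 F [-0.64 -0.64 -4.  ] open 0.17 ff 39.2
rackframe [0.0065 0.002  0.2845]
bar at -0.052 [238.  373.3]
bar at -0.036 [237.2 380.7]
bar at 0.036 [233.7 413.6]
bar at 0.052 [233.  420.8]
```

View pics/c3.png

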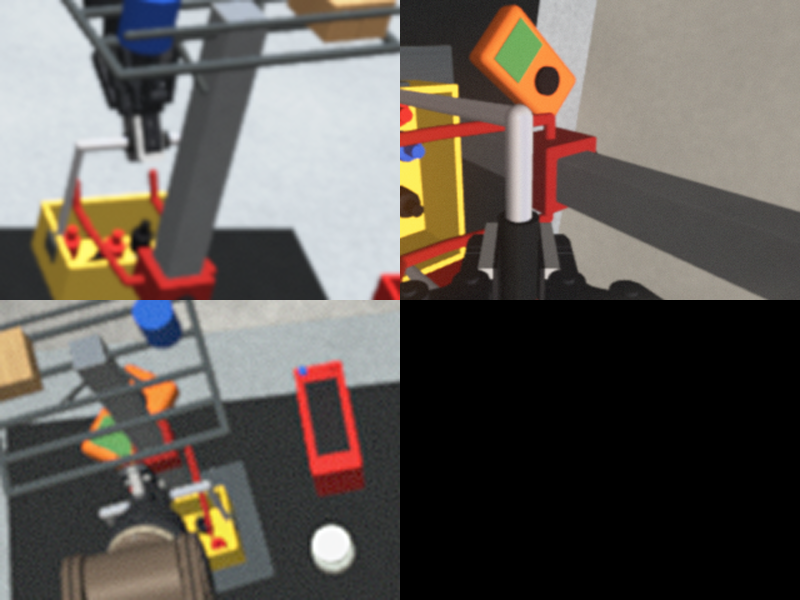

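Request:
arm_command:
  steps:
    - {"translation": [0, -0.005, 0.006], "twist": [0, 0, 0], "fingers": -1}
    - {"translation": [0, -0.01, 0.013], "twist": [0, 0, 0], "fingers": -1}
    - {"translation": [0, -0.015, 0.019], "twist": [0, 0, 0], "fingers": -1}
    - {"translation": [0, -0.02, 0.025], "twist": [0, 0, 0], "fingers": -1}
    - {"translation": [0, -0.025, 0.032], "twist": [0, 0, 0], "fingers": -1}

```text
time: 8.28
eef_pos: [0.6191, 0.1855, 0.2401]
tcp_rot: [0.61, 0.721, 0.25, 0.212]
contact_force: [0.2, 0.8, -3.6]
opening: 0.172
finger_force: 39.2
```

```bash
python3 -c "
from h import *
where()"
```

```text
t 8.28 bar [0.6082 0.1837 0.2542] lean 38.2 yaw 9.5 F [ 0.15  0.82 -3.57] open 0.172 ff 39.2
rackframe [0.0057 0.0028 0.2542]
```

Request:
arm_command:
  steps:
    - {"translation": [0, -0.0016, 0.0021], "twist": [0, 0, 0], "fingers": -1}
    - {"translation": [0, -0.0033, 0.0042], "twist": [0, 0, 0], "fingers": -1}
    - {"translation": [0, -0.005, 0.0063], "twist": [0, 0, 0], "fingers": -1}
    - {"translation": [0, -0.0066, 0.0084], "twist": [0, 0, 0], "fingers": -1}

```text
time: 8.78
eef_pos: [0.6193, 0.1855, 0.2326]
tcp_rot: [0.61, 0.721, 0.25, 0.212]
contact_force: [-0.6, 0.7, -4.1]
opening: 0.171
finger_force: 39.2
```

Request:
arm_command:
  steps:
    - {"translation": [0, -0.0016, 0.0021], "twist": [0, 0, 0], "fingers": -1}
    - {"translation": [0, -0.0033, 0.0042], "twist": [0, 0, 0], "fingers": -1}
    - {"translation": [0, -0.005, 0.0063], "twist": [0, 0, 0], "fingers": -1}

```text
time: 9.15
eef_pos: [0.6192, 0.1854, 0.2263]
tcp_rot: [0.611, 0.721, 0.25, 0.212]
contact_force: [-0.3, -0.8, -3.4]
opening: 0.17
finger_force: 39.2
```

Bar at about 0.240; no contact yet.

Request:
arm_command:
  steps:
    - {"translation": [0, -0.0016, 0.0021], "twist": [0, 0, 0], "fingers": -1}
    - {"translation": [0, -0.0033, 0.0042], "twist": [0, 0, 0], "fingers": -1}
    - {"translation": [0, -0.005, 0.0063], "twist": [0, 0, 0], "fingers": -1}

```text
time: 9.52
eef_pos: [0.6192, 0.1854, 0.2202]
tcp_rot: [0.61, 0.721, 0.25, 0.212]
contact_force: [-0.8, 0.1, -4.0]
opening: 0.171
finger_force: 39.2
```

Request:
arm_command:
  steps:
    - {"translation": [0, -0.0016, 0.0021], "twist": [0, 0, 0], "fingers": -1}
    - {"translation": [0, -0.0033, 0.0042], "twist": [0, 0, 0], "fingers": -1}

```text
time: 9.78
eef_pos: [0.6192, 0.1854, 0.2163]
tcp_rot: [0.61, 0.721, 0.25, 0.212]
contact_force: [0.2, -0.4, -4.4]
opening: 0.17
finger_force: 39.2
```

Request:
arm_command:
  steps:
    - {"translation": [0, -0.0016, 0.0021], "twist": [0, 0, 0], "fingers": -1}
    - {"translation": [0, -0.0033, 0.0042], "twist": [0, 0, 0], "fingers": -1}

```text
time: 10.02
eef_pos: [0.6192, 0.1854, 0.2123]
tcp_rot: [0.611, 0.721, 0.25, 0.212]
contact_force: [0.3, 0.4, -4.1]
opening: 0.168
finger_force: 39.2
```

Request:
arm_command:
  steps:
    - {"translation": [0, -0.0016, 0.0021], "twist": [0, 0, 0], "fingers": -1}
    - {"translation": [0, -0.0033, 0.0042], "twist": [0, 0, 0], "fingers": -1}

```text
time: 10.28
eef_pos: [0.6192, 0.1854, 0.2083]
tcp_rot: [0.61, 0.721, 0.25, 0.212]
contact_force: [0.3, -0.3, -3.1]
opening: 0.169
finger_force: 39.2
```

Request:
arm_command:
  steps:
    - {"translation": [0, -0.0016, 0.0021], "twist": [0, 0, 0], "fingers": -1}
    - {"translation": [0, -0.0033, 0.0042], "twist": [0, 0, 0], "fingers": -1}

```text
time: 10.52
eef_pos: [0.6192, 0.1854, 0.2043]
tcp_rot: [0.611, 0.721, 0.25, 0.212]
contact_force: [-0.8, -0.9, -3.9]
opening: 0.17
finger_force: 39.2
```

```bash
python3 -c "
from h import *
where();p=read_camera('wrist');s=read_camera('scene')
S=s['pixels'][200:300,345:445,::-1];W=p['pixels'][80:320,180:420,::-1]
f=lambda I:cv2.resize(I,(400,400),interpolation=cv2.INTER_CUBIC)
cv2.imwrite('pics/c4.png',np.hstack([f(S),f(W)]))
"
```

```text
t 10.53 bar [0.6082 0.1836 0.2184] lean 38.2 yaw 9.5 F [-0.8  -0.89 -3.9 ] open 0.17 ff 39.2
rackframe [0.0058 0.0027 0.2184]
```

View pics/c4.png

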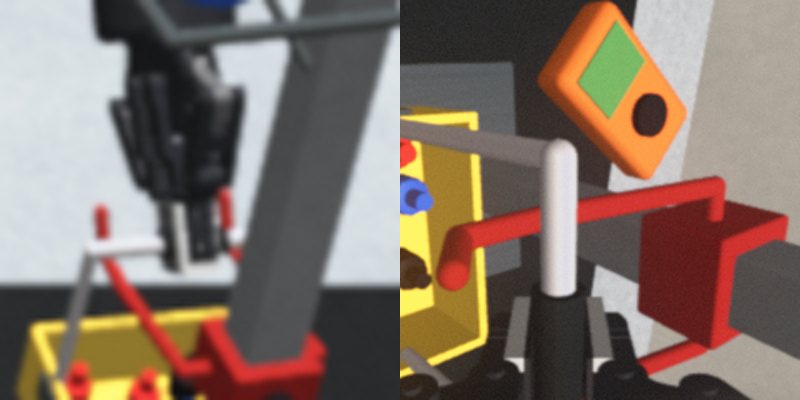

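The wrist view shows the bar (column 558) crossing over the +y prong, between its upturned tip (455,270) and the block. In the scene view both tips stand on the robot's side of the bar. I'll keep lowering.

Request:
arm_command:
  steps:
    - {"translation": [0, -0.0016, 0.0021], "twist": [0, 0, 0], "fingers": -1}
    - {"translation": [0, -0.0033, 0.0042], "twist": [0, 0, 0], "fingers": -1}

```text
time: 10.88
eef_pos: [0.6192, 0.1854, 0.2003]
tcp_rot: [0.61, 0.721, 0.25, 0.212]
contact_force: [0.4, 0.3, -3.8]
opening: 0.169
finger_force: 39.2
```

Request:
arm_command:
  steps:
    - {"translation": [0, -0.0016, 0.0021], "twist": [0, 0, 0], "fingers": -1}
    - {"translation": [0, -0.0033, 0.0042], "twist": [0, 0, 0], "fingers": -1}

```text
time: 11.12
eef_pos: [0.6192, 0.1854, 0.1962]
tcp_rot: [0.611, 0.721, 0.25, 0.212]
contact_force: [0.4, 0.0, -4.0]
opening: 0.167
finger_force: 39.2
```

Request:
arm_command:
  steps:
    - {"translation": [0, -0.0013, 0.0016], "twist": [0, 0, 0], "fingers": -1}
    - {"translation": [0, -0.0013, 0.0016], "twist": [0, 0, 0], "fingers": -1}

```text
time: 11.38
eef_pos: [0.6192, 0.1854, 0.1947]
tcp_rot: [0.611, 0.721, 0.25, 0.212]
contact_force: [0.0, 0.1, -3.6]
opening: 0.168
finger_force: 39.2
```

Bar at 0.209, so I'll use finer steps.

Request:
arm_command:
  steps:
    - {"translation": [0, -0.0008, 0.001], "twist": [0, 0, 0], "fingers": -1}
    - {"translation": [0, -0.0016, 0.0021], "twist": [0, 0, 0], "fingers": -1}

```text
time: 11.62
eef_pos: [0.6198, 0.1854, 0.1938]
tcp_rot: [0.61, 0.721, 0.25, 0.213]
contact_force: [-2.9, -0.5, -0.1]
opening: 0.17
finger_force: 39.6
```

Request:
arm_command:
  steps:
    - {"translation": [0, -0.0008, 0.001], "twist": [0, 0, 0], "fingers": -1}
    - {"translation": [0, -0.0016, 0.0021], "twist": [0, 0, 0], "fingers": -1}

```text
time: 11.88
eef_pos: [0.6205, 0.1857, 0.1934]
tcp_rot: [0.61, 0.721, 0.251, 0.214]
contact_force: [-6.5, -0.4, 7.0]
opening: 0.168
finger_force: 40.4
```

Request:
arm_command:
  steps:
    - {"translation": [0, -0.0008, 0.001], "twist": [0, 0, 0], "fingers": -1}
    - {"translation": [0, -0.0008, 0.001], "twist": [0, 0, 0], "fingers": -1}

```text
time: 12.12
eef_pos: [0.621, 0.1858, 0.1935]
tcp_rot: [0.61, 0.72, 0.252, 0.214]
contact_force: [-4.3, -1.1, 7.0]
opening: 0.173
finger_force: 40.4
```

The hook carries about 11 N with the fingers still holding. I'll ease off about 1 mm, then release.

Request:
arm_command:
  steps:
    - {"translation": [0, 0.0008, -0.001], "twist": [0, 0, 0], "fingers": -1}
    - {"translation": [0, 0.0014, -0.0018], "twist": [0, 0, 0], "fingers": -1}
    - {"translation": [0, 0.0014, -0.0018], "twist": [0, 0, 0], "fingers": -1}
  grip_force: 20

```text
time: 12.5
eef_pos: [0.6206, 0.1857, 0.1935]
tcp_rot: [0.61, 0.72, 0.251, 0.213]
contact_force: [-0.1, 2.0, 4.9]
opening: 0.171
finger_force: 39.8
```

```bash
python3 -c "
from h import *
where()"
```

```text
t 12.5 bar [0.6095 0.1839 0.2076] lean 38.5 yaw 9.4 F [-0.08  1.98  4.86] open 0.171 ff 39.8
rackframe [0.0071 0.0027 0.2076]
```

Request:
arm_command:
  steps:
    - {"translation": [0, 0.0008, -0.001], "twist": [0, 0, 0], "fingers": -1}
    - {"translation": [0, 0.0008, -0.001], "twist": [0, 0, 0], "fingers": -0.66}
    - {"translation": [0, 0.0008, -0.001], "twist": [0, 0, 0], "fingers": -0.62}
    - {"translation": [0, 0.0008, -0.001], "twist": [0, 0, 0], "fingers": -0.57}
    - {"translation": [0, 0.0008, -0.001], "twist": [0, 0, 0], "fingers": -0.5}

```text
time: 13.12
eef_pos: [0.6178, 0.1851, 0.1904]
tcp_rot: [0.611, 0.722, 0.248, 0.211]
contact_force: [0.1, -0.7, 0.6]
opening: 0.252
finger_force: 0.2
```

Request:
arm_command:
  steps:
    - {"translation": [0, 0, 0], "twist": [0, 0, 0], "fingers": -0.4}
    - {"translation": [0, 0, 0], "twist": [0, 0, 0], "fingers": -0.3}
    - {"translation": [0, 0, 0], "twist": [0, 0, 0], "fingers": -0.1}
    - {"translation": [0, 0, 0], "twist": [0, 0, 0], "fingers": 0.1}
    - {"translation": [0, 0, 0], "twist": [0, 0, 0], "fingers": 0.1}

```text
time: 13.75
eef_pos: [0.6192, 0.1854, 0.1926]
tcp_rot: [0.61, 0.721, 0.25, 0.212]
contact_force: [-0.2, -1.0, 0.4]
opening: 0.55
finger_force: 0.0
```

```bash
python3 -c "
from h import *
where();p=read_camera('wrist');save(p,'w5.png')"
```

```text
t 13.75 bar [0.6083 0.1836 0.2067] lean 38.2 yaw 9.5 F [-0.25 -0.98  0.38] open 0.55 ff 0.0
rackframe [0.0058 0.0027 0.2067]
```

View pics/w5.png

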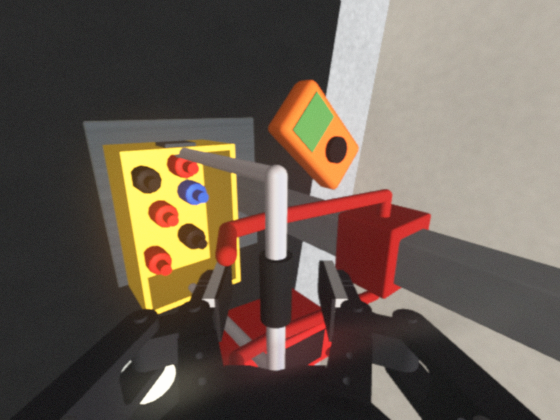

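The bar lies on both prongs, with the sleeve at (290,275) free midway between the open pads (columns about 215 and 335). I'll back out along the tool axis.

Request:
arm_command:
  steps:
    - {"translation": [0, 0, -0.015], "twist": [0, 0, 0], "fingers": 0.1}
    - {"translation": [0, 0, -0.04], "twist": [0, 0, 0], "fingers": 0.1}
    - {"translation": [0, 0, -0.075], "twist": [0, 0, 0], "fingers": 0.1}
    - {"translation": [0, 0, -0.11], "twist": [0, 0, 0], "fingers": 0.1}
    - {"translation": [0, 0, -0.15], "twist": [0, 0, 0], "fingers": 0.1}

```text
time: 14.42
eef_pos: [0.5496, 0.1739, 0.282]
tcp_rot: [0.61, 0.721, 0.25, 0.212]
contact_force: [0.4, -0.5, 0.9]
opening: 0.551
finger_force: 0.0
```

Request:
arm_command:
  steps:
    - {"translation": [0, 0, 0], "twist": [0, 0, 0], "fingers": 0.1}
    - {"translation": [0, 0, 0], "twist": [0, 0, 0], "fingers": 0.1}
    - {"translation": [0, 0, 0], "twist": [0, 0, 0], "fingers": 0.1}
    - {"translation": [0, 0, 0], "twist": [0, 0, 0], "fingers": 0.1}
    - {"translation": [0, 0, 0], "twist": [0, 0, 0], "fingers": 0.1}

```text
time: 15.05
eef_pos: [0.5506, 0.174, 0.2801]
tcp_rot: [0.611, 0.721, 0.249, 0.212]
contact_force: [0.7, 0.4, -0.1]
opening: 0.549
finger_force: 0.0
```

```bash
python3 -c "
from h import *
import numpy as np
where();a=read_camera('wrist')
for _ in range(14):b=read_camera('wrist')
print('diff',np.abs(a['pixels'].astype(int)-b['pixels']).mean(),(np.abs(a['pixels'].astype(int)-b['pixels']).max(2)>60).sum())
s=read_camera('scene')
f=lambda I:cv2.resize(I,(400,300),interpolation=cv2.INTER_CUBIC)
cv2.imwrite('pics/c6.png',np.hstack([f(s['pixels'][190:340,320:520,::-1]),f(b['pixels'][...,::-1])]))"
```

```text
t 15.05 bar [0.5396 0.1722 0.2943] lean 38.2 yaw 9.5 F [ 0.71  0.41 -0.07] open 0.549 ff 0.0
rackframe [-0.0638  0.003   0.2943]
diff 2.7908375850340135 186
```

View pics/c6.png

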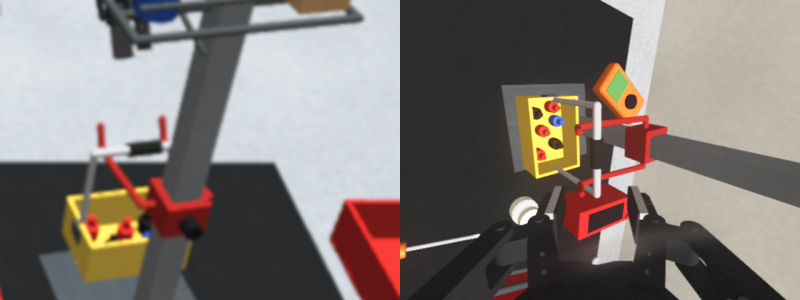

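The caddy hangs on both prongs, clear of the gripper. I'll let any swing die out and check that it is still.

Request:
arm_command:
  steps:
    - {"translation": [0, 0, 0], "twist": [0, 0, 0], "fingers": 0.1}
    - {"translation": [0, 0, 0], "twist": [0, 0, 0], "fingers": 0.1}
    - {"translation": [0, 0, 0], "twist": [0, 0, 0], "fingers": 0.1}
    - {"translation": [0, 0, 0], "twist": [0, 0, 0], "fingers": 0.1}
    - {"translation": [0, 0, 0], "twist": [0, 0, 0], "fingers": 0.1}

```text
time: 16.48
eef_pos: [0.5506, 0.1741, 0.2809]
tcp_rot: [0.61, 0.721, 0.25, 0.212]
contact_force: [-0.8, -0.8, 0.3]
opening: 0.547
finger_force: 0.0
```

```bash
python3 -c "
from h import *
for _ in range(40): read_camera('top')
P=[read_camera('wrist')['pixels'].astype(int) for _ in range(12)]
for q in P[1:]:
  d=np.abs(P[0]-q).max(2);print((d>60).sum(),(d[120:260,150:260]>60).sum(),end='; ')
y=[np.argwhere((q[100:260,140:270,0]>180)&(q[100:260,140:270,1]>150)&(q[100:260,140:270,2]<90)).mean(0).round(2).tolist() for q in P];print(y)
"
```

```text
0 0; 0 0; 0 0; 0 0; 0 0; 0 0; 0 0; 0 0; 0 0; 0 0; 0 0; [[94.4, 70.86], [94.34, 70.69], [94.12, 70.6], [94.35, 70.64], [94.41, 70.64], [94.22, 70.75], [94.69, 70.54], [94.26, 70.79], [94.41, 70.94], [94.74, 70.85], [94.25, 70.82], [94.73, 70.77]]
```

Still; handing in.

```bash
python3 -c "
from h import *
print(sign_off())"
```

```text
the job is handed in; nothing more can be done
None
```

The caddy hangs by its bar on both prongs of the red hook, upright and still, with the gripper backed clear; the job is handed in, but sign-off returned no verdict.

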